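# Rock the sorter's seesaw gate and feed the balls down the other chute

## Robot

A 6-joint arm with a two-finger parallel gripper is mounted at the origin on a cart in front of the work surface, level with it; the furniture and walls round the work are solid. World frame = base frame: x ahead of the robot, y to its left, z up, the work surface at z = 0. Lengths are in mm, angles in rad, forces in N, time in s.
With the tool pointing down it reaches from about 325 to 1000 mm from the base axis. Payload 5.1 kg.
Tool frame: the origin (TCP) lies between the finger pads; the fingertips stand 8 mm ahead of it and the grasp point (between the pads) lies 11 mm behind it (tip_reach is the distance from the TCP to the fingertips, in mm); x points along the fingers, y is the direction in which the jaws open and shut, and the axes are right-handed (so a half turn about x gives the same grasp; the last joint's range is limited). The gripper opens to 85 mm and grips with 20 to 120 N. Pads are 22 mm wide; open, the fingers measure 114 mm over their backs; the gripper's body (76 mm by 85 mm) begins 54 mm behind the grasp point. The pads swing forward as they close: fully open they stand 13 mm farther back than shut.
Start: joints at [1.172, 0.124, 1.65, -0, 1.367, -0.083], TCP at [201.896, 617.837, 239.322] pointing down, gripper open.
Joint ranges: [-2.61, 2.61], [-1.02, 2.33], [0.03, 2.71], [-1.35, 4.49], [0.32, 2.68], [-2.91, 2.91]. Speed limits (rad/s): [2.57, 2.57, 3.14, 3.14, 3.14, 3.14].

## Interface

Orientations are given as [roll, pitch, yaw] about the fixed x, y, z axes, in that order (R = Rz(yaw) Ry(pitch) Rx(roll)).
In Python, from cell import * gives the robot as it stands.
- The arm moves only by the shell command python3 -m crank 'ROWS' [OPENING] [FORCE]. ROWS is JSON, a list of rows, each a list of 4 numbers: the shift along the tool's x, y, z each as a share of 250 mm, from -1 to 1, then the turn about the tool's x as a share of 45 degrees, from -1 to 1. A call has 1 to 8 rows; each row is the pose to reach, as a shift and turn from the pose commanded when the call began, along the tool's axes at that moment; what a row does not reach only later rows make up. A row lasts 1/12 s, in which the tool goes at most 41.7 mm and 7.16 degrees, less where a joint would pass 70% of its speed; a pose out of reach is approached as far as the arm can. A call with a number of a shift or a turn outside -1 to 1 is refused whole. A call with a gripper value outside its range is refused whole. OPENING is the closure, from 0 (fully open) to 1 (shut), set as the call begins (- or left out, the last holds). The fingers move at their own pace and stop on an object; FORCE is the grip in N (left out, the last holds). Time passes only in rows, so rows that repeat a pose let the fingers close. It gives the time, the measured TCP pose, the force and the opening at its end, in the units of the state.
- read_state(): the state, without advancing time (a new reading comes with each control period).
- get_image(name): name is "scene" or "top"; returns (picture, depth): 400x640x3 uint8, red, green, blue; 400x640 float32, mm along the optical axis (not along the pixel's ray), 0 where there is no reading.
- camera_model(name): a dict with "fx", "fy", "cx", "cy" (pixels), "k1" (the pictures are not rectified: a ray, as slopes to the right and down, at radius r is drawn at 1 + k1 r^2 times it, then the intrinsics apply), "world_from_camera" (4x4, takes a point from camera to world coordinates). Camera axes: x right, y up, looking along -z (the intrinsics and any distortion apply to the point x, -y, -z); pixel columns grow to the right and rows downward; lengths in mm; the calibration is good to about 2 mm. A picture is of the moment at which its call begins. camera_model takes no time and is no camera call.
- job_done(): hands the job in, once; it reports no verdict.
The state is a dict: "time": time; "joints": joint angles; "joint_velocities": joint speeds; "joint_torque": joint torques, N m; "tool_pos": TCP position; "tool_rot": TCP orientation; "wrist_force": force on the tool from outside, world axes, zero at the start; "ft_torque": the same for the moment, N m; "grip_width": finger opening in mm.
Only numpy, scipy, OpenCV 4.12 (cv2) and the standard library are available. Lean on these libraries where they do the work, as an engineer would, in place of code of your own. Each camera call takes 0.05 s, during which the arm holds its last target.

## Task

With the fingertips, rock the seesaw gate of the ball sorter over to its other side (its raised pad can simply be pressed down) and leave it there. Then push both steel balls along the feed channel and over its lip so that they drop onto the gate and roll into the chute that was not served before. The balls are only pushed, never pinched, lifted or carried, and the tin, the brass block and the jar beside the sorter stay where they are.

Things in the scene. Friction and masses are not known exactly. Their poses are not given: they have to be found in the camera images.
- sorter: Fixed ball sorter of plywood and aluminium, 334 mm wide (its y), 190 mm deep (x). Origin on the bench surface; x runs along the feed channel in the feeding direction, away from the robot (yaw varies), y left, z up. Fixed parts rise to 112 mm. Past the channel's lip (x = 35 mm) is a cross slot, x = 35 to 65 mm, in which the gate tilts; its front plate is 86 mm high.
- lip (a point): Front end of the feed channel, mid-width on its floor; sorter axes. Level channel along sorter x at y = 0 from x = -85 mm (open rear end) to the lip at x = +35 mm: floor 88 mm above the bench, 26 mm wide. Side walls rise only 5 mm (93 mm above the bench): a fingertip whose end is at 95 to 98 mm clears them and meets the ball at its centre height; pushing higher up wedges it. Balls drop 10 mm from the lip onto the gate.
- back_plate (a point): Middle of the top edge of the back plate (112 mm high, 4 mm thick, 130 mm wide), which stops the balls; its front face is 30 mm past the lip. The rocker bar with the two press pads is behind it.
- chute_left (a point): Where the first ball comes to rest: ball-centre point at the lower end of the left (+y) chute, at sorter x = 50, y = +146, z = 33 mm. The chute is 30 mm wide, slopes down from under the gate and is closed by an end stop; a second ball rests against the first.
- chute_right (a point): The same for the right (-y) chute, at sorter y = -146 mm.
- gate (a joint): Tilt of the seesaw gate about its pivot shaft (along the sorter's x, at x = +50 mm, y = 0, 55 mm above the bench), rad. +0.30 = left (+y) side down: balls go to the left chute and the right pad is raised; -0.30 = right side down: balls go to the right chute and the left pad is raised. Top-heavy (brass counterweight roll on top of the rocker bar, up to 133 mm high): it rests at either end stop, yields to about 2 N on the raised pad, and falls over by itself once past 0.
- pad_left (a point): Centre of the top face of the left press pad: a dark steel plate 30 mm (x) by 34 mm (y), 6 mm thick, at the left end of the rocker bar behind the back plate; turns with the gate. In the sorter's frame it lies at x = +87 mm; its top is about 129 mm above the bench when raised and about 81 mm when down, at y about +61 mm raised and +92 mm down. Axes as the gate's (its tilt included).
- pad_right (a point): The same for the right press pad: x = +87 mm; y about -61 mm raised (129 mm high) and -92 mm down (81 mm high).
- ball_front: Loose polished steel ball, 24 mm diameter, 55 g, in the feed channel, the one nearer the lip; origin at its centre (100 mm above the bench while in the channel). Rolls easily; stays where it is until pushed.
- ball_rear: The same kind of ball farther back in the channel, 30 to 65 mm behind the front one; pushing it forward from behind moves both. Origin at its centre.
- flux_tin: Bystander: small black round tin, 41 mm wide and 24 mm high, on the bench left of the feed channel; origin under its centre.
- doming_block: Bystander: brass cube of 42 mm with hollows, on the bench right of the feed channel; origin under its centre.
- jar: Bystander: small glass jar with a black cap, 43 mm wide and 66 mm high, on the bench to the right of the sorter; origin under its centre.
There are look-alikes about, which are no part of the job. What is shaped like the ball_rear but blue is not meant.

How it is judged (in metres and radians):
On the way:
1. the gate has been rocked over to its other side while both balls are still in the feed channel (distance of pad_left from where it was at the start of the episode above 0.035 m and (value of joint gate above 0.24 rad or value of joint gate below -0.24 rad) and x of each of ball_front, ball_rear in the frame of sorter below 0.035 m and z of each of ball_front, ball_rear in the frame of sorter above 0.095 m), for 0.2 s.
At the end, for the whole second after the job is handed in: The gate rests tilted to the side opposite to its start (beyond 0.24 rad, pad moved over 35 mm) and both balls lie at rest (under 0.03 m/s) in the chute on that side, more than 80 mm out from the middle of the sorter and with their centres under 60 mm (distance of pad_left from where it was at the start of the episode above 0.035 m and ((value of joint gate above 0.24 rad and y of each of ball_front, ball_rear in the frame of sorter above 0.08 m) or (value of joint gate below -0.24 rad and y of each of ball_front, ball_rear in the frame of sorter below -0.08 m)) and x of ball_front in the frame of sorter between 0.035 and 0.065 m and z of ball_front in the frame of sorter between 0.02 and 0.06 m and linear speed of each of ball_front, ball_rear below 0.03 m/s and x of ball_rear in the frame of sorter between 0.035 and 0.065 m and z of ball_rear in the frame of sorter between 0.02 and 0.06 m); the robot touches nothing.
It fails at once if a ball is lifted more than 15 mm, or carried sideways off the channel (z of any of ball_front, ball_rear in the frame of sorter above 0.115 m or (z of ball_front in the frame of sorter above 0.098 m and y of ball_front in the frame of sorter above 0.025 m) or (z of ball_front in the frame of sorter above 0.098 m and y of ball_front in the frame of sorter below -0.025 m) or (z of ball_rear in the frame of sorter above 0.098 m and y of ball_rear in the frame of sorter above 0.025 m) or (z of ball_rear in the frame of sorter above 0.098 m and y of ball_rear in the frame of sorter below -0.025 m)).
It fails at once if a ball is pinched or pressed hard (over 15 N) (contact force between the fingers and ball_front above 15 N or contact force between the fingers and ball_rear above 15 N).
It fails at once if a ball falls off the sorter (height (world z) of any of ball_front, ball_rear below 0.018 m).
It fails at once if the tin, the brass block or the jar is displaced by more than 20 mm (distance of any of flux_tin, doming_block, jar from where it was at the start of the episode above 0.02 m).
It also fails if it takes over 42 s, if anything falls off the work surface, if the arm or the gripper's body presses on something with over 40 N, if the wrist force passes 120 N, or if a joint passes its speed limit or range.

## Working session

There is one attempt and no reset: what is moved stays moved. The work goes in short steps, Python scripts to look and compute and a shell command to move; the robot and the scene stay as the last step left them, time stands still between calls to the robot, and variables do not carry over. Pictures are saved under pics/ and viewed, and the job is handed in when it is done.

```bash
ls; mkdir -p pics
python3 - <<'E'
from cell import *
import numpy as np, cv2
s=read_state(); print({k:np.round(v,3).tolist() for k,v in s.items()})
for n in ("scene","top"):
    im,d=get_image(n); np.savez("pics/%s0.npz"%n,im=im,d=d)
    cv2.imwrite("pics/%s0.png"%n,im[:,:,::-1])
    m=camera_model(n); print(n,{k:np.round(v,4).tolist() for k,v in m.items()})
E
```

```text
pics
{'time': 0.0, 'joints': [1.172, 0.125, 1.652, 0.0, 1.368, -0.083], 'joint_velocities': [0.0, -0.0, 0.001, 0.0, 0.0, -0.001], 'joint_torque': [0.0, -42.359, -36.546, 0.0, 0.007, -0.0], 'tool_pos': [201.677, 617.287, 238.047], 'tool_rot': [-1.667, 1.569, -1.982], 'wrist_force': [0.705, 0.133, 0.05], 'ft_torque': [-0.021, -0.02, -0.011], 'grip_width': 85.442}
scene {'fx': 399.4088, 'fy': 399.4088, 'cx': 323.9117, 'cy': 198.1832, 'k1': -0.0682, 'world_from_camera': [[0.8598, 0.4047, -0.3113, 230.7895], [-0.5104, 0.6648, -0.5455, -689.066], [-0.0138, 0.6279, 0.7781, 770.4288], [0.0, 0.0, 0.0, 1.0]]}
top {'fx': 468.4765, 'fy': 468.4765, 'cx': 316.5774, 'cy': 197.7873, 'k1': 0.0132, 'world_from_camera': [[0.0261, 0.9889, -0.1462, 345.8111], [-0.9995, 0.0228, -0.0237, -224.0213], [-0.0201, 0.1467, 0.989, 952.3545], [0.0, 0.0, 0.0, 1.0]]}
```

View pics/scene0.png

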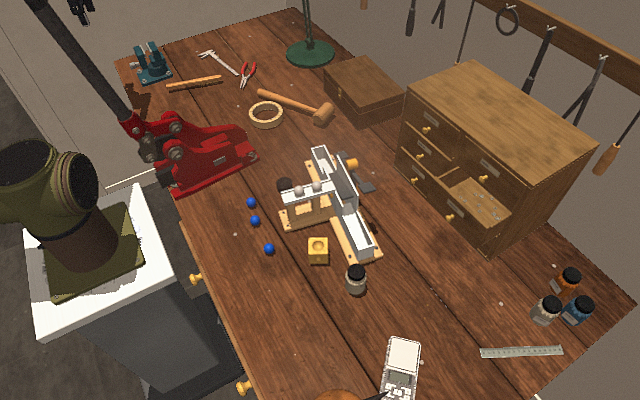

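View pics/top0.png

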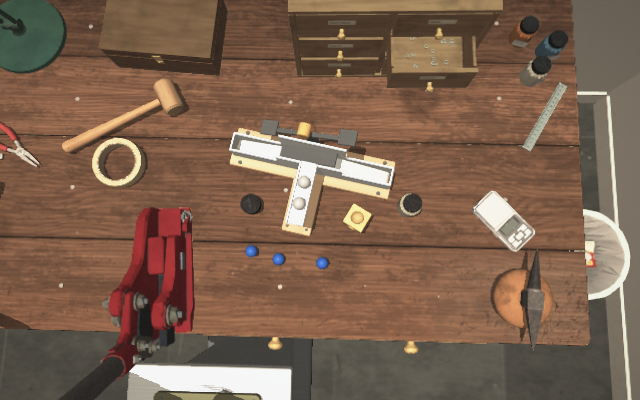

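```bash
cat > h.py <<'E'
import numpy as np, cv2
from cell import *
def load(n): 
    z=np.load("pics/%s.npz"%n); return z["im"],z["d"]
def proj(n,p):
    m=camera_model(n); T=np.linalg.inv(np.array(m["world_from_camera"]))
    p=np.atleast_2d(p).astype(float); c=p@T[:3,:3].T+T[:3,3]
    x=c[:,0]/-c[:,2]; y=-c[:,1]/-c[:,2]; k=1+m["k1"]*(x*x+y*y)
    return np.c_[m["fx"]*x*k+m["cx"], m["fy"]*y*k+m["cy"]]
def ray(n,px):
    m=camera_model(n); px=np.atleast_2d(px).astype(float)
    K=np.array([[m["fx"],0,m["cx"]],[0,m["fy"],m["cy"]],[0,0,1]])
    u=cv2.undistortPoints(px.reshape(-1,1,2),K,np.array([m["k1"],0,0,0,0.])).reshape(-1,2)
    T=np.array(m["world_from_camera"]); d=np.c_[u[:,0],-u[:,1],-np.ones(len(u))]@T[:3,:3].T
    return T[:3,3],d
def onz(n,px,z):
    o,d=ray(n,px); z=np.broadcast_to(z,len(d)); return o+d*((z-o[2])/d[:,2])[:,None]
def dep(n,px,dd):
    px=np.atleast_2d(px); o,d=ray(n,px)
    return o+d*np.array([dd[int(round(b)),int(round(a))] for a,b in px])[:,None]
def snap(name,tag):
    im,d=get_image(name); np.savez("pics/%s.npz"%tag,im=im,d=d); return im,d
def crop(im,x0,y0,x1,y1,f,tag):
    cv2.imwrite("pics/%s.png"%tag,cv2.resize(im[y0:y1,x0:x1,::-1],None,fx=f,fy=f,interpolation=cv2.INTER_CUBIC))
E
python3 - <<'E'
from h import *
print(proj("scene",[[202,618,239],[0,0,0],[200,618,600]]),proj("top",[[202,618,239],[0,0,0]]))
im,d=load("scene0"); crop(im,230,120,430,300,4,"s_crop")
im,d=load("top0"); crop(im,210,100,430,260,3.6,"t_crop")
E
```

```text
[[  89.19915404   18.66268153]
 [  91.5227347   249.49263891]
 [  27.17455148 -123.54108759]] [[-246.99046414  352.18468583]
 [ 204.37515189  447.93156722]]
```

View pics/s_crop.png

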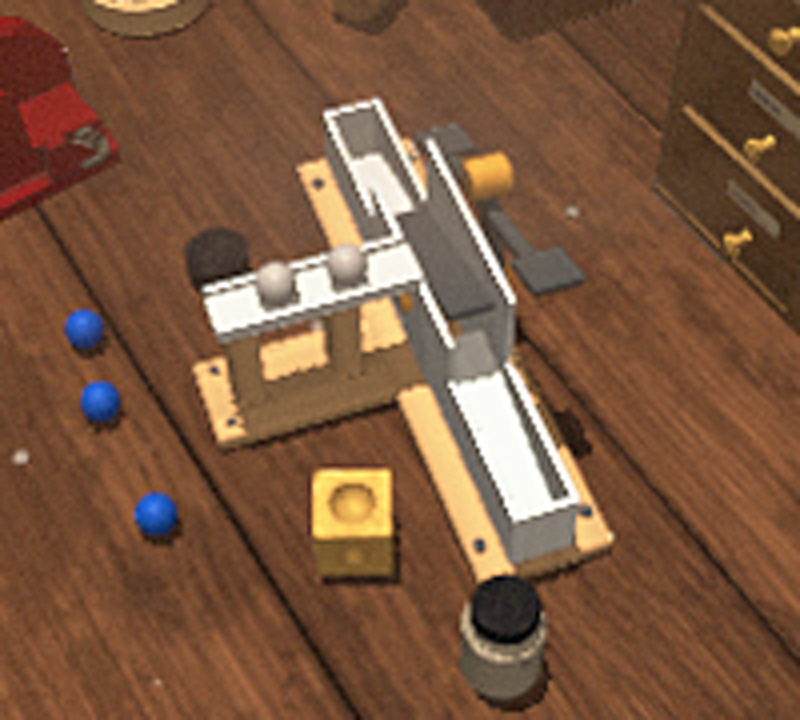

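View pics/t_crop.png

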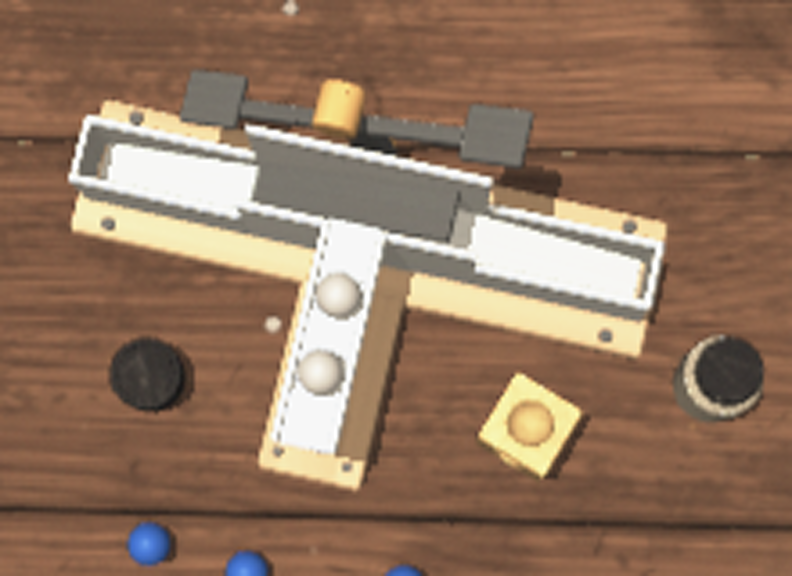

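Run:
```python
from h import *
im,d=load("top0")
f=3.6; o=np.array([210,100])
def P(x,y): return np.array([x,y])/f+o-0.36
pts=dict(padL=(213,98),padR=(497,135),roll=(340,105),bf=(338,296),br=(321,372),tin=(147,373),block=(530,423),jar=(730,368),chan_rear=(308,447),lipmid=(354,222),bpL=(248,128),bpR=(492,182),blockedge=(578,410))
for k,v in pts.items(): print(k,P(*v).round(1),dep("top",P(*v),d).round(1))
# balls: contour
for nm,c in(("bf",P(338,296)),("br",P(321,372))):
    x,y=c.round().astype(int); print(nm, d[y-6:y+7:2,x-6:x+7:2].round(0))
im2,d2=load("scene0")
for k,v in dict(padL=(445,135),padR=(548,270),bf=(346,264),br=(275,283)).items():
    p=np.array(v)/4+[230,120]-.375; print(k,p.round(1),dep("scene",p,d2).round(1))
```

```text
padL [268.8 126.9] [[ 610.6 -107.5   81.2]]
padR [347.7 137.1] [[ 579.3 -257.6  130.4]]
roll [304.1 128.8] [[ 592.8 -178.5  132. ]]
bf [303.5 181.9] [[ 499.2 -179.2  110.2]]
br [298.8 203. ] [[ 459.8 -172.   112.4]]
tin [250.5 203.3] [[469.2 -69.1  21.7]]
block [356.9 217.1] [[ 445.4 -282.5   30.2]]
jar [412.4 201.9] [[ 473.1 -385.1   67. ]]
chan_rear [295.2 223.8] [[ 430.9 -159.8   11.6]]
lipmid [308.  161.3] [[ 545.1 -184.8   78.2]]
bpL [278.5 135.2] [[ 585.1 -130.5  113.7]]
bpR [346.3 150.2] [[ 560.  -256.3  110.9]]
blockedge [370.2 213.5] [[ 451.6 -307.5   43.4]]
bf [[880. 862. 859. 860. 861. 881. 880.]
 [864. 858. 856. 856. 854. 860. 878.]
 [862. 861. 853. 856. 854. 857. 877.]
 [859. 857. 855. 856. 856. 858. 876.]
 [863. 858. 858. 856. 859. 860. 876.]
 [877. 862. 859. 859. 862. 875. 874.]
 [875. 877. 876. 878. 878. 875. 872.]]
br [[875. 860. 855. 857. 858. 874. 874.]
 [860. 849. 850. 851. 854. 855. 874.]
 [856. 849. 852. 852. 851. 853. 874.]
 [853. 851. 851. 849. 850. 852. 874.]
 [856. 853. 850. 850. 851. 853. 868.]
 [873. 855. 854. 854. 853. 873. 868.]
 [872. 874. 875. 870. 872. 870. 870.]]
padL [340.9 153.4] [[ 615.2 -104.    78.1]]
padR [366.6 187.1] [[ 580.6 -259.2  127.2]]
bf [316.1 185.6] [[ 500.  -184.   106.2]]
br [298.4 190.4] [[ 459.9 -176.4  107. ]]
```

Run:
```python
from h import *
from scipy.optimize import least_squares
res={}
for n,B in (("top",((303.5,181.9),(298.8,203.0),(347.7,137.1),(268.8,126.9))),("scene",((316.1,185.6),(298.4,190.4),(366.6,187.1),(340.9,153.4)))):
    im,d=load(n+"0"); o=camera_model(n)
    H,W=d.shape; yy,xx=np.mgrid[:H,:W]
    px=np.c_[xx.ravel(),yy.ravel()]; O,D=ray(n,px); X=(O+D*d.ravel()[:,None]).reshape(H,W,3)
    for i,c in enumerate(B):
        z0=[97,97,124,75][i]; z1=[125,125,138,90][i]; r=[9,9,14,14][i]
        m=(X[:,:,2]>z0)&(X[:,:,2]<z1)&(np.hypot(xx-c[0],yy-c[1])<r)&(d>0)
        if i>=2: m&=(im.max(2)<110)&(im.min(2)>20)
        m=cv2.morphologyEx(m.astype(np.uint8),cv2.MORPH_OPEN,np.ones((3,3)))
        k,lab,st,cen=cv2.connectedComponentsWithStats(m); 
        j=1+np.argmax(st[1:,4]); print(n,i,st[j],cen[j].round(1),"z:",onz(n,cen[j],[101,101,129,81][i]).round(1),"med",np.median(X[lab==j],0).round(1))
# channel walls: top view edges, back plate
im,d=load("top0")
P=lambda x,y: np.array([x,y])/3.6+[210,100]-0.36
print("bp",onz("top",[P(248,128),P(492,182)],112).round(1))
print("chan rear L,R top rim",onz("top",[P(279,447),P(337,455)],93).round(1))
print("chan lip L,R",onz("top",[P(322,222),P(383,236)],93).round(1))
print("chute corners TL(outer back L), BL, TR,BR",[onz("top",[P(*q)],60).round(1) for q in ((88,118),(72,183),(664,240),(645,309))])
```

```text
top 0 [298 175  12  13 130] [303.5 181.1] z: [[ 502.3 -178.6  101. ]] med [ 500.7 -179.   108. ]
top 1 [293 197  12  12 124] [298.4 202.5] z: [[ 462.2 -170.4  101. ]] med [ 461.3 -170.5  108.6]Traceback (most recent call last):
  File "<stdin>", line 14, in <module>
    return _wrapfunc(a, 'argmax', axis=axis, out=out, **kwds)
    return bound(*args, **kwds)
ValueError: attempt to get argmax of an empty sequence
```

Run:
```python
from h import *
for n,B in (("top",((303.5,181.9),(298.8,203.0),(347.7,137.1),(268.8,126.9))),("scene",((316.1,185.6),(298.4,190.4),(366.6,187.1),(340.9,153.4)))):
    im,d=load(n+"0")
    H,W=d.shape; yy,xx=np.mgrid[:H,:W]
    px=np.c_[xx.ravel(),yy.ravel()]; O,D=ray(n,px); X=(O+D*d.ravel()[:,None]).reshape(H,W,3)
    for i,c in enumerate(B):
        z0=[97,97,116,66][i]; z1=[125,125,145,95][i]; r=[9,9,14,14][i]
        m=(X[:,:,2]>z0)&(X[:,:,2]<z1)&(np.hypot(xx-c[0],yy-c[1])<r)&(d>0)
        m=cv2.morphologyEx(m.astype(np.uint8),cv2.MORPH_OPEN,np.ones((5,5)) if i>1 else np.ones((3,3)))
        k,lab,st,cen=cv2.connectedComponentsWithStats(m); 
        if k<2: print(n,i,"none"); continue
        j=1+np.argmax(st[1:,4]); print(n,i,st[j],cen[j].round(1),"z:",onz(n,cen[j],[101,101,129,81][i]).round(1),"med",np.median(X[lab==j],0).round(1))
P=lambda x,y: np.array([x,y])/3.6+[210,100]-0.36
print("bp",onz("top",[P(248,128),P(492,182)],112).round(1))
print("chan rear L,R top rim",onz("top",[P(279,447),P(337,455)],93).round(1))
print("chan lip L,R",onz("top",[P(322,222),P(383,236)],93).round(1))
for q in ((88,118),(72,183),(664,240),(645,309)): print("chute corner z60",onz("top",[P(*q)],60).round(1))
```

```text
top 0 [298 175  12  13 130] [303.5 181.1] z: [[ 502.3 -178.6  101. ]] med [ 500.7 -179.   108. ]
top 1 [293 197  12  12 124] [298.4 202.5] z: [[ 462.2 -170.4  101. ]] med [ 461.3 -170.5  108.6]
top 2 [335 129  23  17 301] [346.9 136.9] z: [[ 580.2 -256.3  129. ]] med [ 580.7 -256.5  128.4]
top 3 [261 120  21  15 245] [269.9 127. ] z: [[ 610.5 -109.6   81. ]] med [ 609.7 -109.2   81.7]
scene 0 [311 181  11  10  85] [315.9 185.6] z: [[ 501.7 -179.7  101. ]] med [ 499.9 -183.8  105.7]
scene 1 [293 186  11  10  86] [298.  190.5] z: [[ 461.3 -171.6  101. ]] med [ 459.5 -175.4  105.9]
scene 2 [359 183  15  11 139] [365.8 187.6] z: [[ 577.4 -260.8  129. ]] med [ 578.6 -259.8  127.4]
scene 3 [338 152   9   9  68] [342.  155.7] z: [[ 611.6 -114.6   81. ]] med [ 612.3 -115.8   81.5]
bp [[ 585.6 -130.3  112. ]
 [ 559.7 -256.2  112. ]]
chan rear L,R top rim [[ 423.2 -150.5   93. ]
 [ 419.8 -180.3   93. ]]
chan lip L,R [[ 541.3 -168.8   93. ]
 [ 534.6 -200.8   93. ]]
chute corner z60 [[604.3 -36.5  60. ]]
chute corner z60 [[567.6 -29.7  60. ]]
chute corner z60 [[ 542.9 -351.2   60. ]]
chute corner z60 [[ 504.9 -341.2   60. ]]
```

Run:
```python
from h import *
from scipy.spatial.transform import Rotation as R
im,d=load("top0")
for p in [(160,225),(170,300),(130,300),(120,350),(95,375),(75,392),(150,220),(345,40),(165,35),(30,30),(445,60)]: print("top",p,dep("top",p,d).round(0))
im2,d2=load("scene0")
for p in [(45,8),(70,45),(100,80),(125,115),(150,120),(240,160),(190,180),(80,10),(305,10),(20,170),(70,180),(310,5)]: print("scene",p,dep("scene",p,d2).round(0))
s=read_state(); M=R.from_euler('xyz',s["tool_rot"]).as_matrix(); print(M.round(3))
```

```text
top (160, 225) [[420. 106.  35.]]
top (170, 300) [[283.  43. 133.]]
top (130, 300) [[287.  86. 196.]]
top (120, 350) [[218.  76. 241.]]
top (95, 375) [[199.  74. 316.]]
top (75, 392) [[190.  74. 364.]]
top (150, 220) [[426. 110.  77.]]
top (345, 40) [[ 748. -248.  164.]]
top (165, 35) [[793. 106.  85.]]
top (30, 30) [[829. 417.  26.]]
top (445, 60) [[ 743. -442.  100.]]
scene (45, 8) [[159.  64. 500.]]
scene (70, 45) [[167.  64. 431.]]
scene (100, 80) [[186.  66. 351.]]
scene (125, 115) [[199.  64. 263.]]
scene (150, 120) [[244. 389.  -2.]]
scene (240, 160) [[408.  63.  20.]]
scene (190, 180) [[269.  44.  41.]]
scene (80, 10) [[191. 546. 297.]]
scene (305, 10) [[825. 450. 159.]]
scene (20, 170) [[  4. -27. 293.]]
scene (70, 180) [[ 71. -63. 262.]]
scene (310, 5) [[1014.  765.    5.]]
[[-0.001  0.311  0.951]
 [-0.002  0.951 -0.311]
 [-1.    -0.002 -0.   ]]
```

```bash
python3 -m crank '[[-0.2,0,0,0],[-0.4,0,0,0],[-0.6,0,0,0],[-0.8,0,0,0],[-0.8,0,0,0],[-0.8,0,0,0]]' 1
python3 - <<'E'
from h import *
s=read_state(); print({k:np.round(v,3).tolist() for k,v in s.items()})
im,d=snap("scene","scene1"); cv2.imwrite("pics/scene1.png",im[:,:,::-1])
E
```

```text
time: 0.6
tool_pos: [202.4, 619.1, 449.7]
tool_rot: [1.487, 1.556, 1.171]
wrist_force: [-0.0, 0.7, 1.7]
grip_width: 12.3
{'time': 0.6, 'joints': [1.172, 0.071, 1.361, -0.0, 1.695, -0.083], 'joint_velocities': [-0.0, 0.02, 0.095, 0.001, -0.059, 0.001], 'joint_torque': [-0.348, -33.036, -32.749, -0.005, 0.212, 0.0], 'tool_pos': [202.395, 619.058, 449.663], 'tool_rot': [1.487, 1.556, 1.171], 'wrist_force': [-0.014, 0.716, 1.672], 'ft_torque': [-0.008, 0.005, -0.066], 'grip_width': 12.278}
```

View pics/scene1.png

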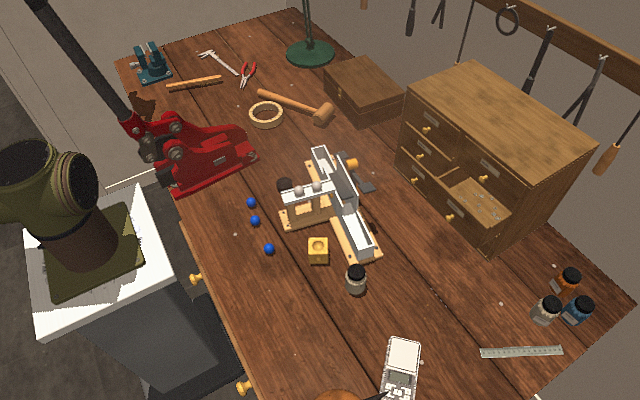

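```bash
python3 -m crank '[[-0.08,-0.11,0,0],[-0.16,-0.22,0,0],[-0.24,-0.33,0,0],[-0.32,-0.44,0,0],[-0.4,-0.55,0,0],[-0.48,-0.66,0,0],[-0.56,-0.77,0,0],[-0.64,-0.88,0,0]]'
python3 - <<'E'
from h import *
s=read_state(); print({k:np.round(v,3).tolist() for k,v in s.items()})
E
```

```text
time: 1.32
tool_pos: [133.2, 407.6, 598.0]
tool_rot: [-1.686, 1.567, -2.001]
wrist_force: [0.5, 0.2, -0.4]
grip_width: 0.1
{'time': 1.317, 'joints': [1.13, -0.336, 1.48, -0.0, 2.001, -0.125], 'joint_velocities': [-0.092, -0.516, -0.029, 0.0, 0.541, -0.091], 'joint_torque': [0.699, -17.712, -34.899, 0.022, -0.38, 0.08], 'tool_pos': [133.159, 407.554, 598.002], 'tool_rot': [-1.686, 1.567, -2.001], 'wrist_force': [0.498, 0.162, -0.352], 'ft_torque': [-0.018, 0.012, 0.009], 'grip_width': 0.065}
```

```bash
python3 -m crank '[[0,-0.05,0.11,0],[0,-0.1,0.22,0],[0,-0.15,0.33,0],[0,-0.2,0.44,0],[0,-0.26,0.55,0],[0,-0.33,0.68,0],[0,-0.33,0.68,0]]'
python3 - <<'E'
from h import *
s=read_state(); print({k:np.round(s[k],3).tolist() for k in ("joints","joint_torque","wrist_force")})
im,d=snap("scene","scene2"); cv2.imwrite("pics/scene2.png",im[:,:,::-1])
E
```

```text
time: 1.9
tool_pos: [273.0, 274.3, 596.9]
tool_rot: [-1.667, 1.567, -1.992]
wrist_force: [-0.3, -0.1, -0.8]
grip_width: 0.0
{'joints': [0.65, -0.424, 1.544, -0.002, 2.025, -0.597], 'joint_torque': [-1.682, -17.075, -35.833, -0.268, 0.059, -0.572], 'wrist_force': [-0.272, -0.061, -0.753]}
```

View pics/scene2.png

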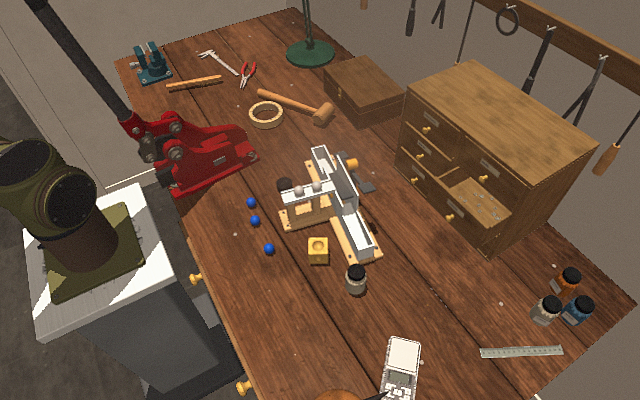

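```bash
python3 -m crank '[[0,-0.04,0.08,0],[0,-0.08,0.16,0],[0,-0.12,0.25,0],[0,-0.16,0.34,0]]';python3 -c "
from cell import *
print(read_state()['joints'],read_state()['joint_torque'])"
python3 -m crank '[[0,-0.04,0.08,0],[0,-0.08,0.16,0],[0,-0.12,0.25,0],[0,-0.16,0.34,0]]'; python3 -c "
from cell import *
print(read_state()['joints'],read_state()['joint_torque'])"
```

```text
time: 2.28
tool_pos: [338.1, 213.4, 598.1]
tool_rot: [-2.645, 1.569, -2.958]
wrist_force: [-0.8, -0.1, 0.6]
grip_width: 0.3
[ 4.28318123e-01 -3.97555547e-01  1.52402604e+00  5.06346086e-04
  2.01695231e+00 -8.28910714e-01] [  3.42833966 -18.74476969 -35.12973547  -0.03942544   0.13064424
   0.56434013]
time: 2.62
tool_pos: [406.7, 149.1, 598.0]
tool_rot: [-2.861, 1.569, 3.109]
wrist_force: [0.1, 0.1, 0.2]
grip_width: 0.1
[ 2.26980420e-01 -3.27921223e-01  1.47397326e+00  5.76488596e-04
  1.99751389e+00 -1.02990480e+00] [  2.56822094 -22.45287895 -34.99628305  -0.05874326   0.12914021
   0.46141326]
```

```bash
python3 -m crank '[[0,-0.12,0.06,0],[0,-0.24,0.12,0],[0,-0.37,0.19,0],[0,-0.49,0.25,0],[0,-0.61,0.32,0],[0,-0.74,0.38,0],[0,-0.86,0.45,0],[0,-0.86,0.45,0]]';python3 -c "
from cell import *
print(read_state()['joints'],read_state()['joint_torque'])"
```

```text
time: 3.28
tool_pos: [447.8, -94.0, 596.0]
tool_rot: [-2.893, 1.566, 3.069]
wrist_force: [-0.1, 0.5, -0.6]
grip_width: 0.4
[-3.23530320e-01 -2.76585197e-01  1.43806317e+00 -1.37633218e-03
  1.98502338e+00 -1.57441250e+00] [-1.51943520e+00 -2.54262507e+01 -3.85641575e+01 -2.40305029e-01
 -3.46429890e-02 -4.17760676e-01]
```

```bash
python3 -m crank '[[0.12,-0.06,0.09,-0.02],[0.24,-0.13,0.18,-0.04],[0.36,-0.2,0.27,-0.06],[0.48,-0.26,0.36,-0.08],[0.6,-0.33,0.45,-0.1],[0.72,-0.4,0.54,-0.12],[0.86,-0.47,0.63,-0.14],[1.0,-0.53,0.72,-0.147]]'; python3 -m crank '[[0,0,0,0],[0,0,0,0],[0,0,0,0]]'
python3 - <<'E'
from h import *
from scipy.spatial.transform import Rotation as R
s=read_state(); M=R.from_euler('xyz',s["tool_rot"]).as_matrix(); print(M.round(3), s["joints"])
im,d=snap("top","top3"); cv2.imwrite("pics/top3.png",im[:,:,::-1])
im,d=snap("scene","scene3"); cv2.imwrite("pics/scene3.png",im[:,:,::-1])
E
```

```text
time: 3.95
tool_pos: [575.2, -268.6, 351.3]
tool_rot: [2.505, 1.569, 2.307]
wrist_force: [0.5, -0.4, 0.6]
grip_width: -0.0
time: 4.2
tool_pos: [574.6, -268.0, 354.2]
tool_rot: [2.236, 1.57, 2.037]
wrist_force: [0.8, 0.9, 1.3]
grip_width: -0.2
[[-0.     0.198  0.98 ]
 [ 0.001  0.98  -0.198]
 [-1.     0.001 -0.001]] [-5.21279014e-01  4.36495101e-02  1.54526057e+00  4.86192414e-04
  1.55341976e+00 -1.89323257e+00]
```

View pics/scene3.png

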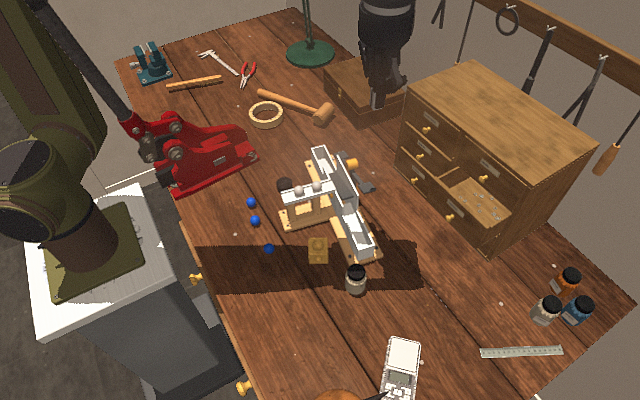

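View pics/top3.png

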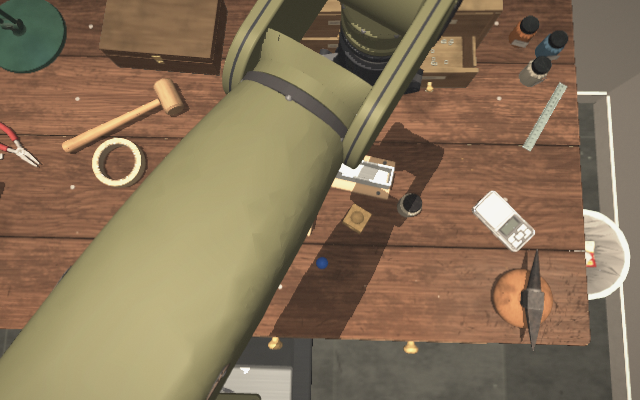

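```bash
python3 -m crank '[[0.15,-0.02,0.012,0],[0.3,-0.02,0.012,0],[0.45,-0.02,0.012,0],[0.6,-0.02,0.012,0],[0.7,-0.02,0.012,0],[0.78,-0.02,0.012,0],[0.78,-0.02,0.012,0],[0.78,-0.02,0.012,0]]'
python3 - <<'E'
from h import *
im,d=snap("scene","scene4"); crop(im,270,100,450,260,4.4,"scene4")
s=read_state(); t=np.array(s["tool_pos"])-[505.8,-179.8,0]; a=-.2
print("sorter",t[0]*np.cos(a)+t[1]*np.sin(a),-t[0]*np.sin(a)+t[1]*np.cos(a),t[2])
E
```

```text
time: 4.97
tool_pos: [576.4, -274.5, 160.4]
tool_rot: [-0.222, 1.57, -0.422]
wrist_force: [0.6, 0.4, 0.8]
grip_width: -0.1
sorter 89.0423520599428 -79.28652995074583 162.1071399939115
```

View pics/scene4.png

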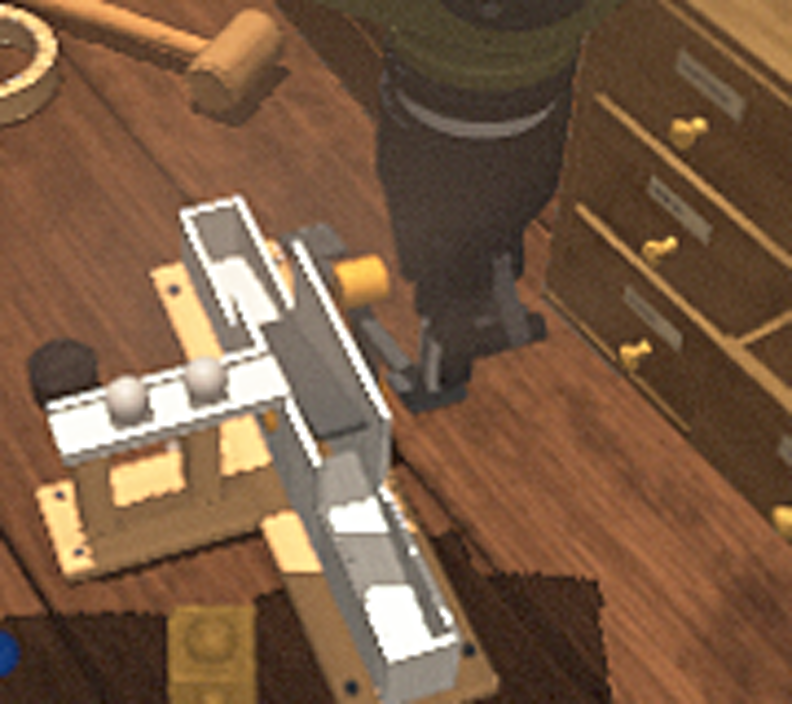

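```bash
python3 -m crank '[[0.04,0,0,0],[0.08,0,0,0],[0.11,0,0,0],[0.14,0,0,0],[0.16,0,0,0]]'
python3 -m crank '[[0.02,0,0,0],[0.04,0,0,0],[0.06,0,0,0],[0.08,0,0,0],[0.08,0,0,0]]'
python3 - <<'E'
from h import *
im,d=snap("scene","scene5"); crop(im,270,100,450,260,4.4,"scene5")
E
```

```text
time: 5.43
tool_pos: [575.6, -274.8, 117.7]
tool_rot: [2.65, 1.569, 2.45]
wrist_force: [0.6, 0.3, -0.8]
grip_width: -0.2
time: 5.85
tool_pos: [575.3, -274.6, 97.5]
tool_rot: [2.788, 1.568, 2.588]
wrist_force: [-0.2, -0.1, 0.3]
grip_width: -0.1
```

View pics/scene5.png

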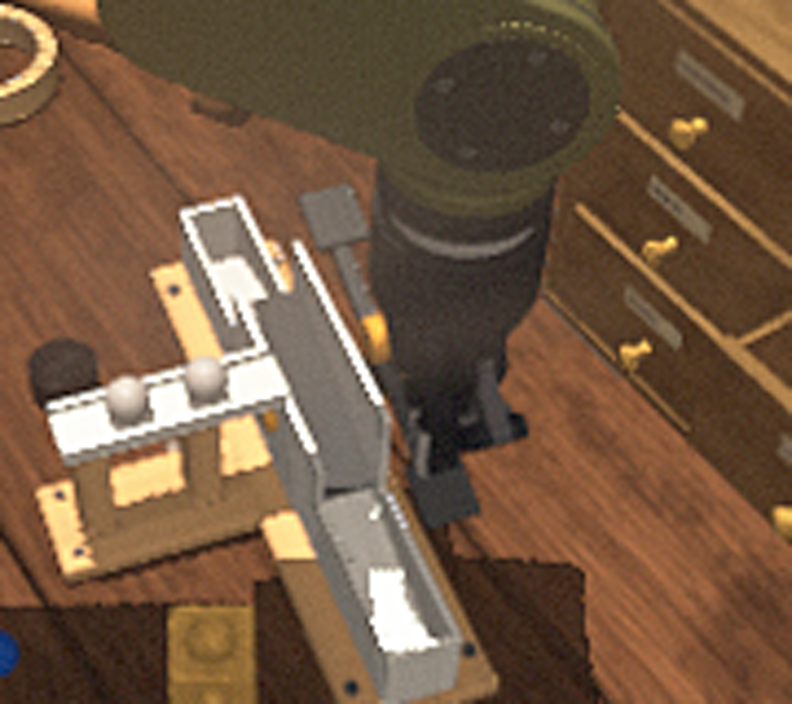

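```bash
python3 -m crank '[[-0.1,0,0,0],[-0.25,0,0,0],[-0.4,0.05,-0.05,0],[-0.44,0.12,-0.18,0],[-0.44,0.18,-0.33,0],[-0.44,0.24,-0.48,0],[-0.44,0.3,-0.62,0],[-0.44,0.317,-0.7,0]]'
python3 -m crank '[[0,0,0,0],[0,0,0,0],[0,0,0,0]]'
python3 - <<'E'
from h import *
im,d=snap("scene","scene6"); crop(im,230,90,430,240,4,"scene6")
s=read_state(); t=np.array(s["tool_pos"])-[505.8,-179.8,0]; a=-.2
print("sorter",t[0]*np.cos(a)+t[1]*np.sin(a),-t[0]*np.sin(a)+t[1]*np.cos(a),t[2])
E
```

```text
time: 6.57
tool_pos: [418.0, -160.5, 209.1]
tool_rot: [1.785, 1.57, 1.585]
wrist_force: [0.2, -0.7, 0.2]
grip_width: 0.1
time: 6.82
tool_pos: [421.0, -163.0, 209.9]
tool_rot: [-0.275, 1.569, -0.476]
wrist_force: [0.7, 0.1, 0.7]
grip_width: 0.1
sorter -86.24488740733997 -0.4493351487999888 209.7517575770142
```

View pics/scene6.png

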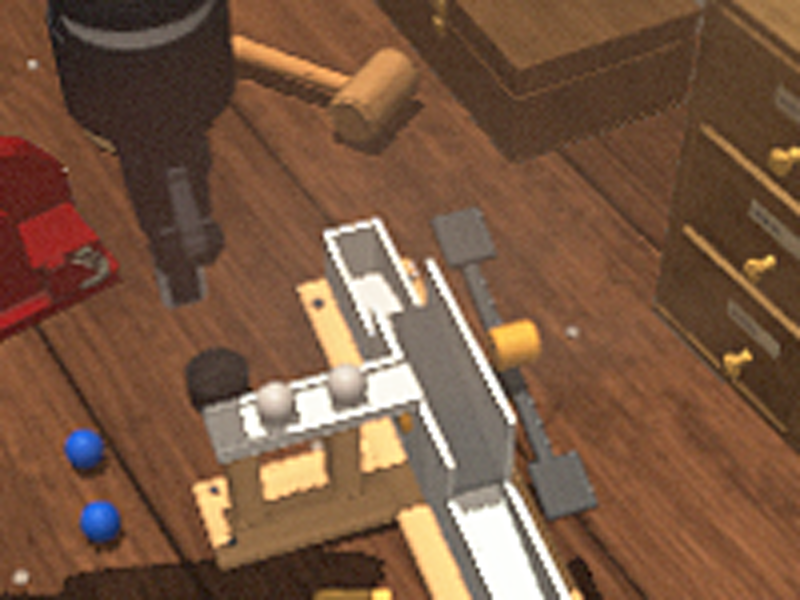

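```bash
python3 -m crank '[[0.1,0,0,0],[0.2,0,0,0],[0.3,0,0,0],[0.36,0,0,0],[0.39,0,0,0],[0.39,0,0,0],[0.39,0,0,0],[0.39,0,0,0]]'
python3 - <<'E'
from h import *
for i in range(4):
    print(np.round(read_state()["tool_pos"],2)); im,d=snap("scene","scene7")
crop(im,260,140,380,240,6,"scene7")
print(proj("scene",[[421,-163,202]]))
s=read_state(); t=np.array(s["tool_pos"])-[505.8,-179.8,0]; a=-.2
print("sorter",t[0]*np.cos(a)+t[1]*np.sin(a),-t[0]*np.sin(a)+t[1]*np.cos(a),t[2])
E
```

```text
time: 7.53
tool_pos: [421.6, -163.3, 113.0]
tool_rot: [-0.29, 1.569, -0.491]
wrist_force: [0.7, -0.1, 0.2]
grip_width: -0.1
[ 421.56 -163.29  113.03]
[ 421.56 -163.25  113.2 ]
[ 421.43 -163.19  113.17]
[ 421.28 -163.09  113.02]
[[274.81450106 162.90707677]]
sorter -86.37242050898622 -0.3508715673592633 112.78504322409518
```

View pics/scene7.png

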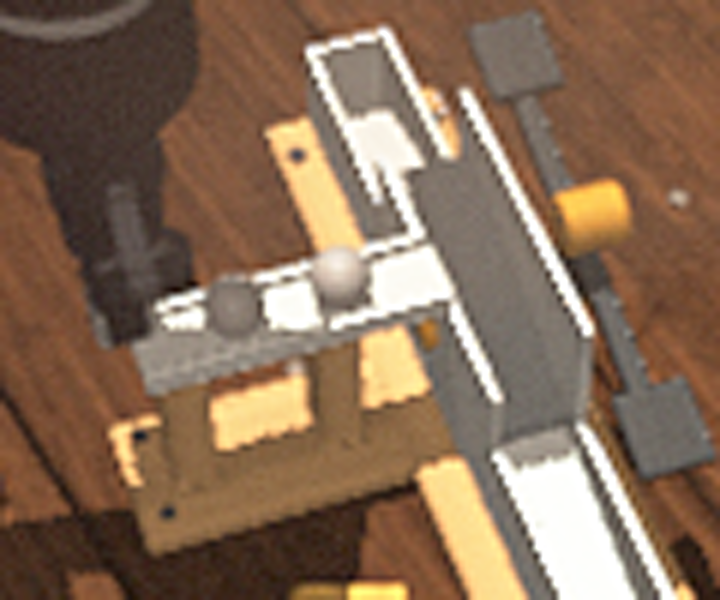

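```bash
python3 -m crank '[[0.015,0,0,0],[0.033,0,0,0],[0.033,0,0,0],[0.033,0,0.015,0],[0.033,0,0.03,0],[0.033,0,0.045,0],[0.033,0,0.06,0],[0.033,0,0.07,0]]'
python3 -m crank '[[0,0,0.01,0],[0,0,0.02,0],[0,0,0.03,0],[0,0,0.04,0],[0,0,0.05,0],[0,0,0.06,0],[0,0,0.07,0],[0,0,0.08,0]]'
python3 - <<'E'
from h import *
im,d=snap("scene","scene8"); crop(im,260,140,380,240,6,"scene8")
s=read_state(); t=np.array(s["tool_pos"])-[505.8,-179.8,0]; a=-.2
print("sorter",t[0]*np.cos(a)+t[1]*np.sin(a),-t[0]*np.sin(a)+t[1]*np.cos(a),t[2])
E
```

```text
time: 8.4
tool_pos: [438.2, -166.3, 103.6]
tool_rot: [-0.231, 1.57, -0.431]
wrist_force: [-0.9, -0.4, -1.5]
grip_width: -0.1
time: 9.07
tool_pos: [457.3, -170.1, 103.3]
tool_rot: [-3.084, 1.571, 2.999]
wrist_force: [0.5, 0.4, -0.9]
grip_width: 0.0
sorter -49.06626047224241 -0.17280952926607185 103.46129531656119
```

View pics/scene8.png

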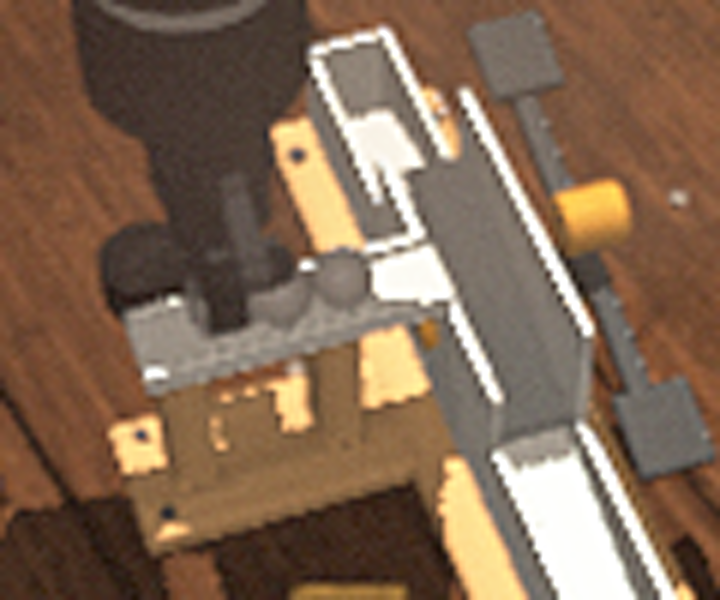

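```bash
python3 -m crank '[[0,0,0.01,0],[0,0,0.02,0],[0,0,0.035,0],[0,0,0.05,0],[0,0,0.065,0],[0,0,0.08,0],[0,0,0.095,0],[0,0,0.11,0]]'
python3 - <<'E'
from h import *
im,d=snap("scene","scene9"); crop(im,260,140,420,260,5,"scene9")
s=read_state(); t=np.array(s["tool_pos"])-[505.8,-179.8,0]; a=-.2
print("sorter",t[0]*np.cos(a)+t[1]*np.sin(a),-t[0]*np.sin(a)+t[1]*np.cos(a),t[2])
E
```

```text
time: 9.78
tool_pos: [484.5, -175.6, 103.3]
tool_rot: [-3.016, 1.571, 3.067]
wrist_force: [0.3, 0.8, 0.0]
grip_width: -0.1
sorter -21.155559138165085 -0.1986877700259173 103.47646021671558
```

View pics/scene9.png

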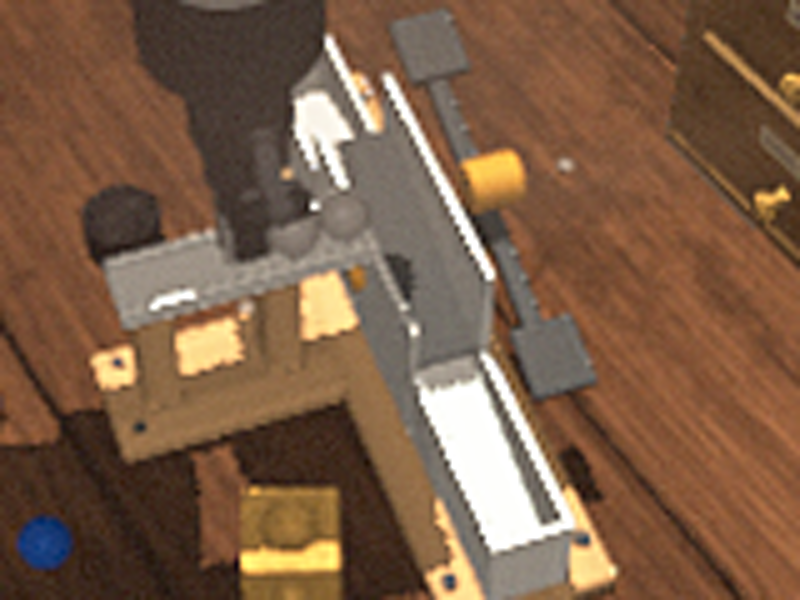

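```bash
python3 -m crank '[[0,0,0.015,0],[0,0,0.03,0],[0,0,0.045,0],[0,0,0.06,0],[0,0,0.075,0],[0,0,0.09,0],[0,0,0.105,0],[0,0,0.12,0]]'
python3 -m crank '[[0,0,0.01,0],[0,0,0.02,0],[0,0,0.03,0],[0,0,0.03,0]]'
python3 - <<'E'
from h import *
im,d=snap("scene","scene10"); crop(im,260,140,420,260,5,"scene10")
s=read_state(); t=np.array(s["tool_pos"])-[505.8,-179.8,0]; a=-.2
print("sorter",t[0]*np.cos(a)+t[1]*np.sin(a),-t[0]*np.sin(a)+t[1]*np.cos(a),t[2])
E
```

```text
time: 10.5
tool_pos: [513.8, -181.6, 103.3]
tool_rot: [2.797, 1.571, 2.597]
wrist_force: [0.3, -0.5, 0.1]
grip_width: -0.1
time: 10.83
tool_pos: [521.2, -183.1, 103.4]
tool_rot: [-0.226, 1.571, -0.427]
wrist_force: [-0.8, -1.2, -0.5]
grip_width: 0.0
sorter 15.505272521928296 -0.15215725695304227 103.34669079538475
```

View pics/scene10.png

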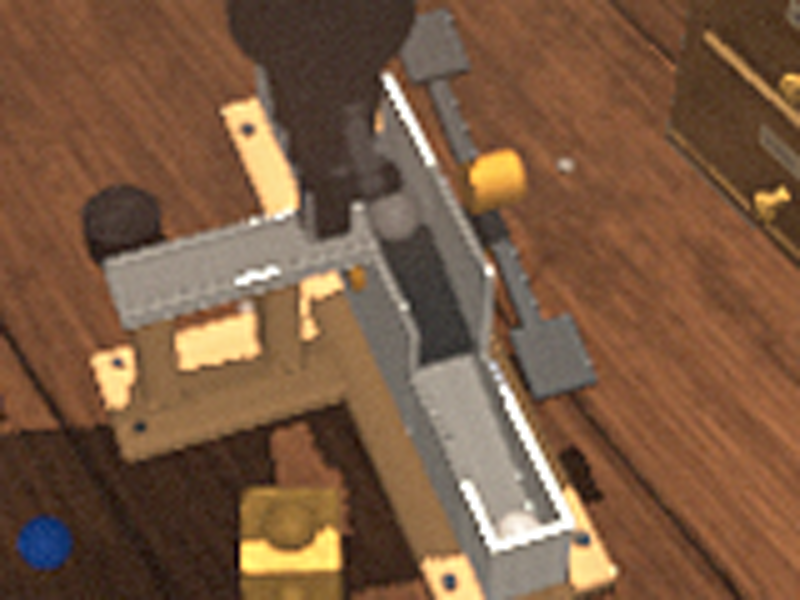

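```bash
python3 -m crank '[[0,0,0,0],[0,0,0,0],[-0.05,0,-0.02,0],[-0.15,0,-0.1,0],[-0.3,0,-0.25,0],[-0.45,0,-0.4,0],[-0.5,0,-0.5,0],[-0.5,0,-0.5,0]]'
python3 - <<'E'
from h import *
im,d=snap("scene","scene11"); crop(im,230,120,430,270,4,"scene11")
im,d=snap("top","top11"); crop(im,210,100,430,260,3.6,"top11")
E
```

```text
time: 11.55
tool_pos: [397.1, -158.2, 233.5]
tool_rot: [-0.355, 1.563, -0.556]
wrist_force: [1.5, 0.1, 0.3]
grip_width: 0.0
```

View pics/scene11.png

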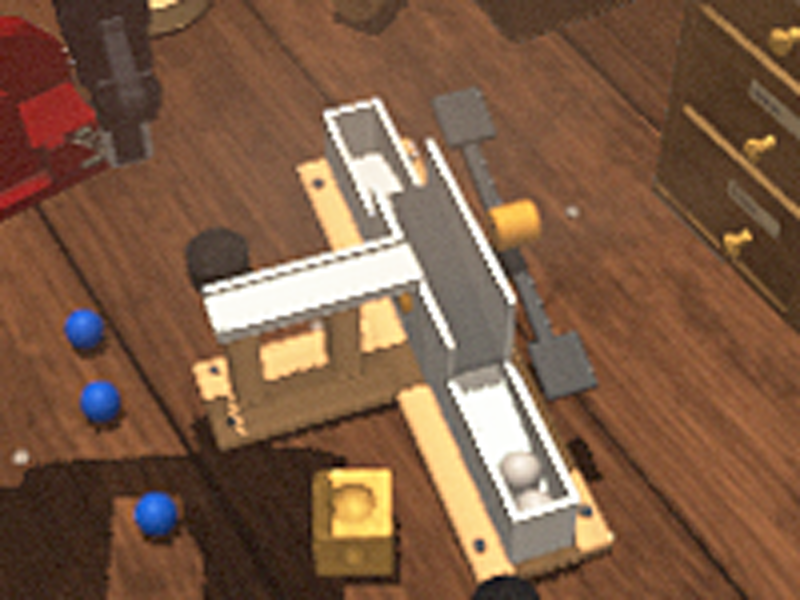

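View pics/top11.png

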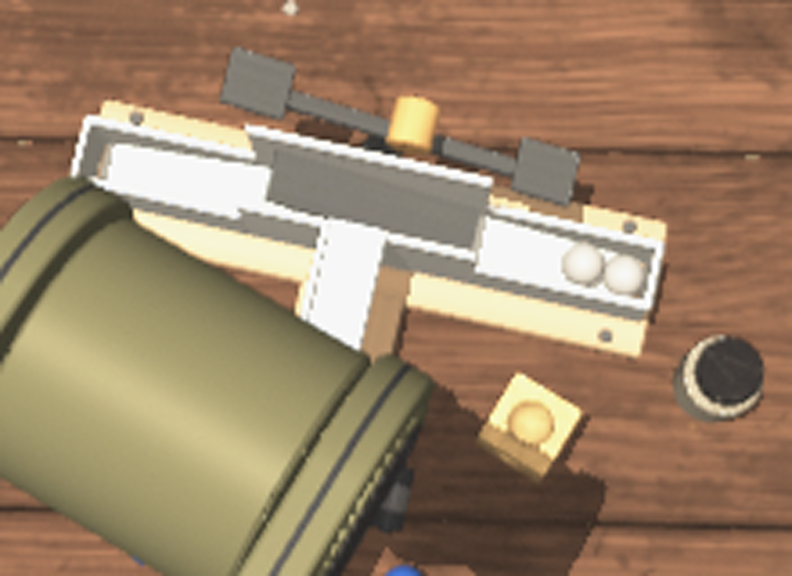

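```bash
python3 -m crank '[[0,0,0,0],[0,0,0,0],[0,0,0,0],[0,0,0,0],[0,0,0,0],[0,0,0,0]]'
python3 - <<'E'
from h import *
im,d=snap("top","top12"); a=-.2
def S(p): t=p-np.array([505.8,-179.8,0]); return (t[0]*np.cos(a)+t[1]*np.sin(a),-t[0]*np.sin(a)+t[1]*np.cos(a),t[2])
P=lambda x,y: np.array([x,y])/3.6+[210,100]-0.36
for nm,q,z in (("b2",(582,262),45),("b1",(625,274),36),("padL",(258,83),129),("padR",(546,170),81),("block",(530,423),0)):
    print(nm,np.round(S(onz("top",P(*q),z)[0]),1),"depth",np.round(S(dep("top",P(*q),d)[0]),1))
print("diff since last pic near balls", np.abs(im[165:185,360:395].astype(int)-load("top11")[0][165:185,360:395]).mean())
job_done()
E
```

```text
time: 12.15
tool_pos: [398.4, -158.1, 227.5]
tool_rot: [2.846, 1.569, 2.646]
wrist_force: [0.2, 0.0, -0.5]
grip_width: -0.1
b2 [  52.2 -121.    45. ] depth [  51.3 -120.8   48.8]
b1 [  52.8 -145.9   36. ] depth [  50.6 -145.1   46.2]
padL [ 88.   62.1 129. ] depth [ 88.7  62.6 126.3]
padR [ 88.7 -90.3  81. ] depth [ 89.  -90.3  79.9]
block [ -35.3 -113.9    0. ] depth [ -38.5 -112.8   26.9]
diff since last pic near balls 0.35619047619047617
the job is handed in; nothing more can be done
```

The gate is rocked over to the right and both steel balls are in the right chute. I handed the job in at about 12 s of the 42 s allowed.

- **Gate:** I pressed the raised right pad down with the closed fingertips. It fell over and stayed, and the scene picture showed both balls still in the channel at that point. The last top view puts the left pad raised at about 126 mm and the right pad down at about 80 mm.
- **Balls:** I pushed the rear ball from behind with the fingertips at about 95 mm, which rolled both balls over the lip. In sorter x and y they now lie at about (51, -145) mm and (51, -121) mm. They had not moved between the last two pictures.
- **Bystanders:** the tin, brass block and jar look unmoved in the pictures. I did not measure their displacement again.
- **Contact:** the wrist force readings taken after each move stayed under about 2 N. I backed the arm off so it touches nothing.
- **Disagreement:** the descent towards the pad ended about 5 mm higher than commanded, so from there I worked from the measured tool position. Camera points from the two views agreed to within about 6 mm.

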